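Wedge the warmer's door shut

ROBOT

A 7-joint arm with a two-finger parallel gripper is mounted at the origin on a cart in front of the work surface, level with it; the furniture and walls round the work are solid. World frame = base frame: x ahead of the robot, y to its left, z up, the work surface at z = 0. Lengths are in m, angles in degrees, forces in N, time in s.
With the tool pointing down it reaches from about 0.4 to 0.9 m from the base axis. Payload 5.5 kg.
Tool frame: the origin (TCP) lies midway between the tips of the shut fingers; the grasp point (between the pads) lies env.hold_point_z behind it (env.hold_point_z is the distance from the TCP to the grasp point, in m); z points along the fingers, y is the direction in which the jaws open and shut (so a half turn about z gives the same grasp; the last joint's range is limited). The gripper opens to 85 mm and grips with 20 to 120 N. Pads are 22 mm wide; open, the fingers measure 114 mm over their backs; the gripper's body (76 mm by 85 mm) begins 54 mm behind the grasp point. The pads swing forward as they close: fully open they stand 13 mm farther back than shut.
Start: joints at [-48.633, 28.699, -24.465, 88.831, 12.651, 65.22, -12.049], TCP at [0.288, 0.583, 0.231] pointing down, gripper open.
Joint ranges: [-164.97, 164.97], [-17.58, 116.51], [-87.97, 89.64], [11.32, 138.91], [-80.73, 260.73], [10.89, 115.49], [-147.41, 147.41]. Speed limits (degrees/s): [147.25, 147.25, 180, 180, 180, 180, 180].

INTERFACE

Orientations are given as a 3x3 rotation matrix whose columns are the frame's x, y, z axes.
In Python, from cell import status, grab_frame, camera_info, env gives the robot as it stands.
- The arm moves only by the tool jog_arm, never from a script. Its argument "plan" is a list of rows, each a list of 7 numbers: the shift along the tool's x, y, z in cm, then the turn, a rotation vector about the tool's x, y, z in rad, then the closure, from 0 (fully open) to 1 (shut). In form: [[x, y, z, wx, wy, wz, grip], ...]. A call has exactly 8 rows; each row is the pose to reach, as a shift and turn from the pose commanded when the call began, along the tool's axes at that moment; what a row does not reach only later rows make up. A row lasts 1/10 s, in which the tool goes at most 50 mm and 8.59 degrees, less where a joint would pass 70% of its speed; a pose out of reach is approached as far as the arm can. A call with a gripper value outside its range is refused whole. The fingers move at their own pace and stop on an object; the grip force is fixed at half the most. Time passes only in rows, so rows that repeat a pose let the fingers close, or fill a call up. It gives the time, the measured TCP pose, the force and the opening at its end, in the units of the state.
- status.get_state(): the state, without advancing time (a new reading comes with each control period).
- grab_frame(name): name is "scene" or "top"; returns the picture (480x640x3 uint8, blue, green, red); there is no depth.
- camera_info(name): a dict with "fov_y" (degrees; the focal length in pixels is half the picture's height over the tangent of half this angle, whatever the lens; pixels are square), "cx", "cy" (the principal point, pixels), "R" (3x3) and "t" (3): a world point X has camera coordinates R X + t. Camera axes: x right, y down, z forward; pixel columns grow to the right and rows downward; lengths in m; the calibration is good to about 2 mm. A picture is of the moment at which its call begins. camera_info takes no time and is no camera call.
- env.sign_off(): hands the job in, once; it reports no verdict.
The state is a dict: "t": time; "q": joint angles; "joint_velocities": joint speeds; "joint_torque": joint torques, N m; "ee_pos": TCP position; "orientation": TCP orientation; "wrist_force": force on the tool from outside, world axes, zero at the start; "wrist_torque": the same for the moment, N m; "opening": finger opening in m.
Only numpy, scipy, OpenCV 4.12 (cv2) and the standard library are available. Lean on these libraries where they do the work, as an engineer would, in place of code of your own. Each camera call takes 0.05 s, during which the arm holds its last target. There are 200 camera calls.

TASK

The catch on the meal warmer's glass door is broken and the door keeps drifting ajar. Take the wooden wedge and, keeping it flat on the worktop, push its thin end in under the door's lower edge so that the door goes fully shut; then tap the wedge in little by little until it bites firmly and holds the door jammed shut by itself. Stop there: ram it in and the door will bend. Leave the other things where they stand.

Things in the scene. Friction and masses are not known exactly. Their poses are not given: they have to be found in the camera images.
- wedge_mid (a point): the hardwood door wedge, loose on the worktop: 170 mm long, 42 mm wide, 3 mm thick at the thin end rising evenly to 32 mm at the thick end, 0.13 kg. Point in its middle, 9 mm above its flat underside; x points along it to the thin end (85 mm away; thick end at x = -85 mm), z up. At x = -55 mm it is 27 mm high: a good place to grip it across its width
- wedge: the same wedge: origin at the centre of its flat underside, same axes
- warmer: countertop meal warmer: fixed stainless cabinet 340 mm wide (y), 165 mm deep, 262 mm high, with a framed glass door below a control strip. Origin at worktop level under the middle of the outer face of the shut door; x points into the cabinet, y to its left seen from the robot, z up. Free underneath to 22 mm height between its front feet, which stand 40 mm behind the face at y = +-142 mm
- door_hinge (a point): fixed point of the warmer on the door's upright hinge axis (right-hand edge, in the outer face of the door) at worktop level, 162 mm right of door_foot; axes as the warmer's. The door is 318 mm wide, 18 mm thick, its top edge 212 mm up; a bar handle stands out 30 mm at 303 mm from the hinge, 85 to 165 mm up
- door_foot (a point): point on the worktop under the middle of the shut door's outer face; axes as the warmer's. The door's rounded lower edge hangs 9 to 17 mm above it: the worn hinge lets the door hang differently each time and no reading shows it, so how far the thin end goes in past the outer face (about 35 to 90 mm) has to be felt
- door (a joint): opening angle of the glass door, rad: 0 shut, growing as its left edge swings out towards the robot. Starts 0.2 to 0.4 open; a weak spring makes it drift open when let go; 1 to 2 N at half its width shuts it. Shut, it gives upward a little: pushing the wedge on takes 3 to 5 N more per mm, and 10 to 15 N is firm. The jam lasts only if the wedge lies flat on the worktop, not held up in the hand
- tin_1: closed food tin standing on the worktop, 57 mm wide, 72 mm high; a bystander. Origin at the centre of its underside
- dip_tub_a: small round lidded dip tub, 66 x 73 mm, 37 mm high, on the left in front of the warmer; a bystander. Origin at the centre of its underside
- dip_tub_b: another lidded dip tub of the same size, on the right; a bystander. Origin at the centre of its underside
- salt_dredger: salt dredger, 68 mm wide, 115 mm high, to the left of the warmer; a bystander. Origin at the centre of its underside

How it is judged (in metres and radians):
At the end, for the whole second after the job is handed in: The door is shut (within 0.03 rad), the wedge lies flat and still under its lower edge and is jammed: wedge and warmer press on each other with more than 6 N (at no time more than 25 N). Tin, tubs and dredger have not moved by more than 30 mm (value of joint door below 0.03 rad and contact force between wedge and warmer above 6 N and x of wedge_mid in the frame of warmer between -0.08 and 0.02 m and y of wedge_mid in the frame of warmer between -0.15 and 0.15 m and angle between wedge_mid's own z axis and vertical below 0.1 rad and linear speed of wedge below 0.01 m/s); the robot touches nothing.
It fails at once if the wedge is rammed in (more than 25 N between wedge and warmer) (contact force between wedge and warmer above 25 N).
It fails at once if a bystander is moved by more than 30 mm (distance of any of tin_1, dip_tub_a, dip_tub_b, salt_dredger from where it was at the start of the episode above 0.03 m).
It also fails if it takes over 67 s, if anything falls off the work surface, if the arm or the gripper's body presses on something with over 40 N, if the wrist force passes 120 N, or if a joint passes its speed limit or range.

## Working session

There is one attempt and no reset: what is moved stays moved. The work goes in short steps, Python scripts to look and compute and a tool call to move; the robot and the scene stay as the last step left them, time stands still between calls to the robot, and variables do not carry over. Pictures are saved under pics/ and viewed, about 8 in all and at most 12, crops included, and the job is handed in when it is done.

Besides the shell and the picture viewer there is one more tool, called after "Call:" by a JSON object that holds its "fn" and its "kwargs". jog_arm: Moves the arm, as the interface text tells. Its arguments: {"type":"object","properties":{"plan":{"type":"array","items":{"type":"array","items":{"type":"number"}}}},"required":["plan"]}

```bash
mkdir -p pics; ls
python3 - <<'E'
from cell import status, grab_frame, camera_info, env
import cv2, numpy as np
for n in("scene","top"):
    c=camera_info(n); print(n,c['fov_y'],c['cx'],c['cy'],np.round(c['R'],4).tolist(),np.round(c['t'],4).tolist())
    cv2.imwrite(f"pics/{n}0.png",grab_frame(n))
s=status.get_state(); print(s); print(env.hold_point_z)
E
```

```text
pics
scene 50.15367084551819 321.2454275315722 239.05569161397995 [[0.9841, -0.1769, 0.0171], [-0.1291, -0.7773, -0.6157], [0.1222, 0.6037, -0.7878]] [-0.582, 0.0779, 1.061]
top 53.63097066639662 317.69175846102905 236.89537284193432 [[0.0727, -0.9973, 0.0059], [-0.9681, -0.072, -0.2398], [0.2396, 0.0117, -0.9708]] [-0.0843, 0.5841, 0.9488]
{'t': 0.1, 'q': array([-48.63191451,  28.74841151, -24.45476602,  88.88362176,
        12.64958574,  65.22046328, -12.04830972]), 'joint_velocities': array([-0.05691655, -0.15492495,  0.05263735, -0.25556462, -0.00818447,
       -0.02492094,  0.08239487]), 'joint_torque': array([-1.14182057e-02, -5.70812595e+01, -5.83893478e+00, -2.81745762e+01,
        1.04934565e-02,  5.53481470e-03, -1.13189313e-05]), 'ee_pos': array([0.28762643, 0.58221641, 0.2303776 ]), 'orientation': array([[-8.96605634e-01,  4.42829110e-01, -8.46571782e-04],
       [ 4.42829911e-01,  8.96604354e-01, -1.51729333e-03],
       [ 8.71382911e-05, -1.73530105e-03, -9.99998491e-01]]), 'wrist_force': array([-0.46801823,  1.17927636, -0.33560665]), 'wrist_torque': array([-0.00729108,  0.03924235, -0.01783472]), 'opening': 0.08559018636339648}
0.0187
```

View pics/scene0.png

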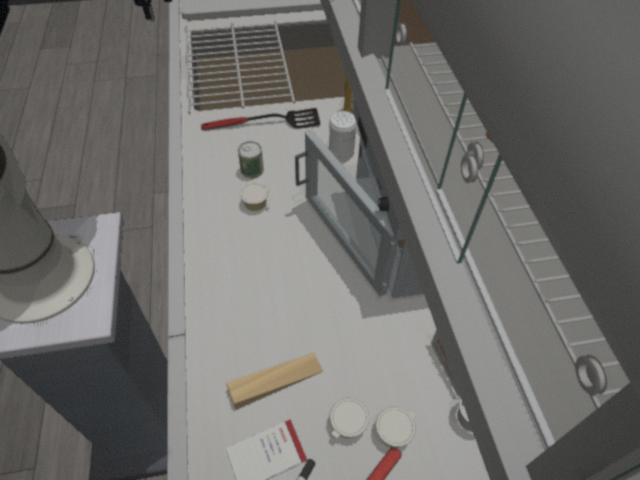

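View pics/top0.png

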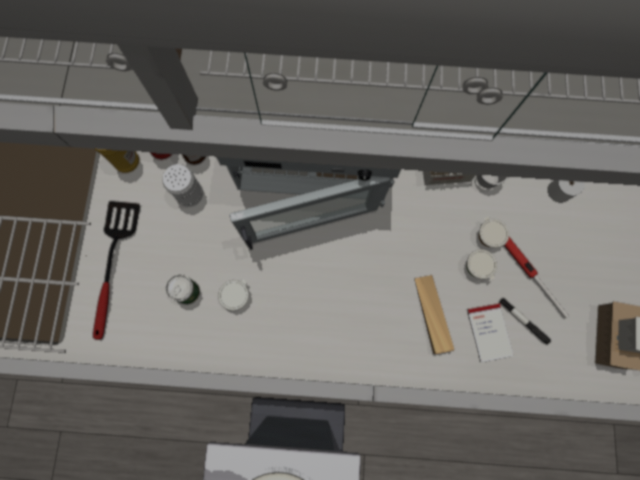

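```bash
cat > h.py <<'E'
from cell import status, grab_frame, camera_info, env
import cv2, numpy as np
def K(n):
    c=camera_info(n); f=240/np.tan(np.radians(c['fov_y'])/2); return f,c['cx'],c['cy'],np.array(c['R']),np.array(c['t'])
def proj(n,X):
    f,cx,cy,R,t=K(n); p=R@np.array(X,float)+t; return np.array([cx+f*p[0]/p[2],cy+f*p[1]/p[2]])
def ray(n,u,v,z=0.):
    f,cx,cy,R,t=K(n); d=R.T@np.array([(u-cx)/f,(v-cy)/f,1]); o=-R.T@t; return o+d*(z-o[2])/d[2]
def tri(us,ut):
    A=[];b=[]
    for n,(u,v) in(("scene",us),("top",ut)):
        f,cx,cy,R,t=K(n); a,c=(u-cx)/f,(v-cy)/f
        A+=[R[0]-a*R[2],R[1]-c*R[2]]; b+=[a*t[2]-t[0],c*t[2]-t[1]]
    return np.linalg.lstsq(np.array(A),np.array(b),rcond=None)[0]
E
python3 - <<'E'
from h import *
s=cv2.imread('pics/scene0.png');t=cv2.imread('pics/top0.png')
for n,im in(('scene',s),('top',t)):
    hsv=cv2.cvtColor(im,cv2.COLOR_BGR2HSV)
    m=cv2.inRange(hsv,(10,60,90),(28,255,255)); k,l,st,ce=cv2.connectedComponentsWithStats(m)
    for i in range(1,k):
        if st[i,4]>400:
            c=cv2.findContours((l==i).astype('uint8'),0,2)[0][0]
            ap=cv2.approxPolyDP(c,3,True)[:,0]; print(n,st[i],ap.tolist(),[np.round(ray(n,*p),3).tolist() for p in ap], cv2.minAreaRect(c))
a=cv2.resize(s[110:310,260:460],None,fx=3,fy=3,interpolation=2)
cv2.imwrite('pics/cs.png',a)
a=cv2.resize(t[130:280,200:430],None,fx=3.4,fy=3.4,interpolation=2); cv2.imwrite('pics/ct.png',np.clip(a*1.6,0,255).astype('uint8'))
E
```

```text
scene [ 227  353   95   54 2121] [[321, 369], [312, 353], [227, 385], [235, 406]] [[0.537, -0.298, 0.0], [0.526, -0.263, 0.0], [0.365, -0.299, 0.0], [0.376, -0.34, 0.0]] ((274.59698486328125, 379.4662780761719), (25.747804641723633, 94.53181457519531), 70.82099914550781)
top [ 415  276   39   78 1504] [[415, 278], [435, 353], [452, 350], [432, 277]] [[0.527, -0.266, 0.0], [0.366, -0.314, 0.0], [0.375, -0.351, 0.0], [0.532, -0.305, 0.0]] ((433.167236328125, 314.14764404296875), (79.7110824584961, 19.598125457763672), 73.20162963867188)
top [ 611  302   29   68 1001] [[614, 302], [611, 364], [639, 369], [639, 357], [621, 354], [616, 339], [618, 321], [639, 315], [639, 307]] [[0.506, -0.712, 0.0], [0.37, -0.695, 0.0], [0.364, -0.755, 0.0], [0.39, -0.757, 0.0], [0.393, -0.719, 0.0], [0.425, -0.71, 0.0], [0.464, -0.718, 0.0], [0.481, -0.765, 0.0], [0.499, -0.767, 0.0]] ((625.0, 335.5), (67.0, 28.0), 90.0)
```

View pics/cs.png

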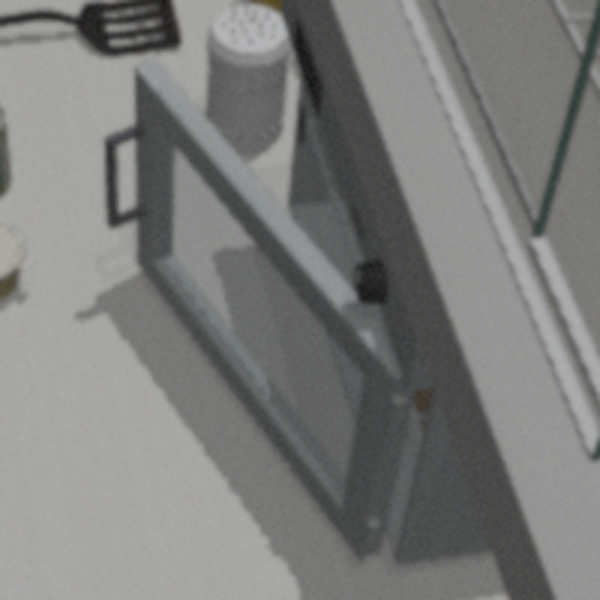

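View pics/ct.png

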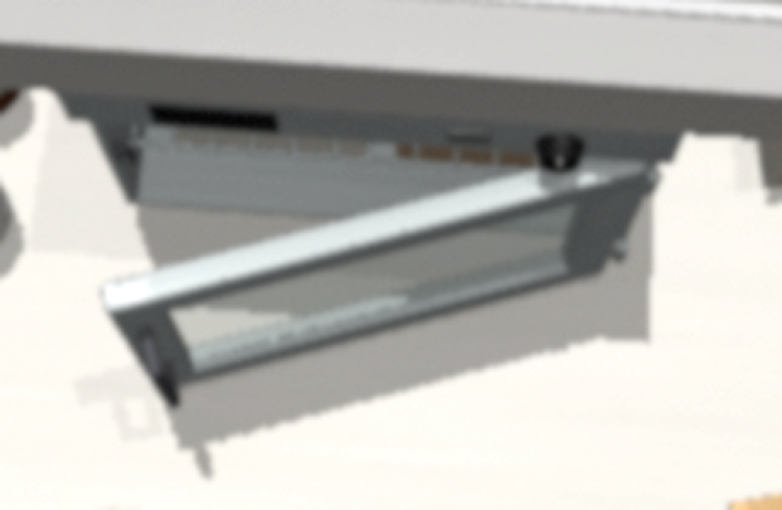

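Run:
```python
from h import *
S=lambda x,y:(260+x/3,110+y/3); T=lambda x,y:(200+x/3.4,130+y/3.4)
p=lambda *a:print(*[np.round(x,3).tolist() if not isinstance(x,str) else x for x in a])
p('TL',tri(S(137,72),T(105,308)), ray('top',*T(105,308),.212), ray('scene',*S(137,72),.212))
p('TR',tri(S(403,388),T(657,182)), ray('top',*T(657,182),.212), ray('scene',*S(403,388),.212))
p('BR',tri(S(362,557),T(603,272)), ray('top',*T(603,272),.012), ray('scene',*S(362,557),.012))
p('BLs',ray('scene',*S(140,264),.013))
p('knuckle',tri(S(375,522),T(620,253)),tri(S(398,400),T(657,175)))
p('floor edge',ray('top',*T(135,204),.04),ray('top',*T(378,218),.04))
p('knob',tri(S(367,285),T(557,140)))
p('tubA',ray('top',235,296,.037),'tin',ray('top',180,290,.072),'tubs',ray('top',480,265,.037),ray('top',493,235,.037),'salt',ray('top',178,180,.115))
p('shelf edge low', tri((440,350),(440,350)))
```

```text
TL [0.577, 0.123, 0.199] [0.573, 0.12, 0.212] [0.575, 0.108, 0.212]
TR [0.677, -0.179, 0.206] [0.669, -0.178, 0.212] [0.681, -0.181, 0.212]
BR [0.679, -0.173, 0.017] [0.677, -0.173, 0.012] [0.682, -0.169, 0.012]
BLs [0.578, 0.117, 0.013]
knuckle [0.679, -0.177, 0.066] [0.679, -0.18, 0.199]
floor edge [0.693, 0.144, 0.04] [0.695, -0.019, 0.04]
knob [0.677, -0.12, 0.234]
tubA [0.453, 0.127, 0.037] tin [0.453, 0.237, 0.072] tubs [0.56, -0.401, 0.037] [0.63, -0.43, 0.037] salt [0.679, 0.262, 0.115]
shelf edge low [0.523, -0.348, 0.239]
```

```bash
cat >> h.py <<'E'
def go(x,y,z,yaw):
    "shift (cm) and turn (rad) in tool axes to TCP x,y,z pointing down with the jaw axis (tool y) at yaw deg"
    from scipy.spatial.transform import Rotation as Ro
    s=status.get_state(); R=s['orientation']; a=np.radians(yaw); Y=np.array([np.cos(a),np.sin(a),0]);Z=np.array([0,0,-1.])
    T=np.column_stack([np.cross(Y,Z),Y,Z]); d=R.T@(np.array([x,y,z])-s['ee_pos'])*100
    print(round(s['t'],2),np.round(s['ee_pos'],4),'move',np.round(d,2),np.round(Ro.from_matrix(R.T@T).as_rotvec(),3),'F',np.round(s['wrist_force'],1),round(s['opening'],4))
E
python3 -c "
from h import *
go(.43,.2,.25,75);go(.43,.1,.25,106)"
```

```text
0.1 [0.2876 0.5822 0.2304] move [-29.69 -27.97  -1.92] [-0.002 -0.    -0.197] F [-0.5  1.2 -0.3] 0.0856
0.1 [0.2876 0.5822 0.2304] move [-34.12 -36.93  -1.9 ] [-0.002 -0.001 -0.738] F [-0.5  1.2 -0.3] 0.0856
```

Call:
{"fn": "jog_arm", "kwargs": {"plan": [[-4,-4,-1,0,0,-0.1,0],[-8,-8,-2,0,0,-0.2,0],[-12,-12,-2,0,0,-0.3,0],[-16,-16,-2,0,0,-0.4,0],[-20,-20,-2,0,0,-0.5,0],[-24,-24.5,-2,0,0,-0.6,0],[-28,-29,-2,0,0,-0.7,0],[-32,-33,-2,0,0,-0.74,0]]}}

```text
t: 0.9
ee_pos: [0.4103, 0.2015, 0.2511]
orientation: [[-0.96, -0.281, -0.0], [-0.281, 0.96, -0.0], [0.0, -0.0, -1.0]]
wrist_force: [1.9, 0.5, 0.2]
opening: 0.0852
```

```bash
python3 -c "
from h import *
go(.385,-.324,.20,106.5);print(status.get_state()['q'])"
```

```text
0.9 [0.4103 0.2015 0.2511] move [ 17.18 -49.73   5.12] [-0.    -0.    -0.003] F [1.9 0.5 0.2] 0.0852
[ -7.11181977   6.88176281 -24.03786609 114.07893704   3.24679956
  59.68304424  73.66943099]
```

Call:
{"fn": "jog_arm", "kwargs": {"plan": [[1,-5,1,0,0,0,0],[2,-10,2,0,0,0,0],[3,-15,2,0,0,0,0],[4,-20,2,0,0,0,0],[5.4,-25.5,3,0,0,0,0],[8,-30,4,0,0,0,0],[10.5,-35,5,0,0,0,0],[13,-40,5,0,0,0,0]]}}

```text
t: 1.7
ee_pos: [0.4002, -0.1902, 0.2018]
orientation: [[-0.961, -0.278, -0.001], [-0.278, 0.961, 0.001], [0.001, 0.001, -1.0]]
wrist_force: [1.7, 0.2, -0.6]
opening: 0.0853
```

```bash
python3 -c "
from h import *
go(.385,-.324,.10,106.5);print(status.get_state()['q'])"
```

```text
1.7 [ 0.4002 -0.1902  0.2018] move [  5.16 -12.44  10.17] [ 0.001 -0.001 -0.006] F [ 1.7  0.2 -0.6] 0.0853
[ 23.75167196   7.92881161  -1.94456193 119.55077048   0.33539112
  52.61586431 127.75518807]
```

Call:
{"fn": "jog_arm", "kwargs": {"plan": [[0.5,-1.5,0,0,0,0.15,0],[1,-3,0,0,0,0.3,0],[1.5,-4.5,0,0,0,0.45,0],[2.5,-6,0,0,0,0.6,0],[3.5,-8,0,0,0,0.75,0],[4,-10,0,0,0,0.9,0],[4.6,-11.5,0,0,0,1.05,0],[5.1,-12.4,0,0,0,1.2,0]]}}

```text
t: 2.5
ee_pos: [0.3866, -0.3233, 0.2024]
orientation: [[-0.601, 0.799, -0.001], [0.799, 0.601, -0.0], [0.0, -0.001, -1.0]]
wrist_force: [0.1, -1.1, -0.6]
opening: 0.0852
```

Call:
{"fn": "jog_arm", "kwargs": {"plan": [[0,0,0,0,0,0.15,0],[0,0,0,0,0,0.3,0],[0,0,0,0,0,0.45,0],[0,0,0,0,0,0.6,0],[0,0,0,0,0,0.75,0],[0,0,0,0,0,0.9,0],[0,0,0,0,0,1.05,0],[0,0,0,0,0,1.2,0]]}}

```text
t: 3.3
ee_pos: [0.3868, -0.3218, 0.2024]
orientation: [[0.526, 0.85, -0.001], [0.85, -0.526, 0.0], [0.0, -0.001, -1.0]]
wrist_force: [-0.3, 0.4, -0.0]
opening: 0.0854
```

```bash
python3 -c "
from h import *
go(.385,-.324,.09,106.5-180);print(status.get_state()['q'])"
```

```text
3.3 [ 0.3868 -0.3218  0.2024] move [-0.28 -0.03 11.24] [-0.001  0.     0.729] F [-0.3  0.4 -0. ] 0.0854
[ 17.88210929  14.43097966  21.83603093 112.6102871   -6.56038577
  54.1811817   11.20263617]
```

Call:
{"fn": "jog_arm", "kwargs": {"plan": [[0,0,0,0,0,0.15,0],[0,0,1,0,0,0.3,0],[-0.1,0,2,0,0,0.45,0],[-0.2,0,4,0,0,0.6,0],[-0.3,0,6,0,0,0.73,0],[-0.3,0,8,0,0,0.73,0],[-0.3,0,10,0,0,0.73,0],[-0.3,0,11.2,0,0,0.73,0]]}}

```text
t: 4.1
ee_pos: [0.3847, -0.3238, 0.089]
orientation: [[0.957, 0.289, -0.002], [0.289, -0.957, 0.001], [-0.002, -0.002, -1.0]]
wrist_force: [-0.1, -0.9, -0.1]
opening: 0.0858
```

Run:
```python
from h import *
go(.385,-.324,-.002,106.5-180);print(status.get_state()['q'])
s=grab_frame('scene');t=grab_frame('top')
a=cv2.resize(s[270:470,170:370],None,fx=2,fy=2,interpolation=2);b=cv2.resize(t[220:420,340:540],None,fx=2,fy=2,interpolation=2)
cv2.imwrite('pics/g1.png',np.hstack([a,b]))
```

```text
4.1 [ 0.3847 -0.3238  0.089 ] move [0.04 0.05 9.1 ] [-0.002  0.002  0.005] F [-0.1 -0.9 -0.1] 0.0858
[ 15.99466706  25.36883934  25.49658654 117.41193644 -16.38711483
  40.73706965 -21.30709142]
```

View pics/g1.png

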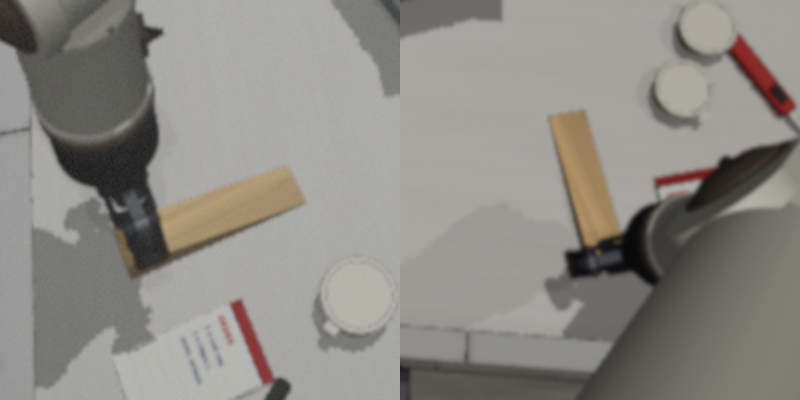

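Call:
{"fn": "jog_arm", "kwargs": {"plan": [[0,0,2,0,0,0,0],[0,0,4,0,0,0,0],[0,0,6,0,0,0,0],[0,0,7.5,0,0,0,0],[0,0,8.5,0,0,0,0],[0,0,9.1,0,0,0,0],[0,0,9.1,0,0,0,0.2],[0,0,9.1,0,0,0,0.4]]}}

```text
t: 5.0
ee_pos: [0.3858, -0.325, 0.0002]
orientation: [[0.957, 0.289, 0.001], [0.289, -0.957, -0.0], [0.0, 0.001, -1.0]]
wrist_force: [0.8, -0.3, 0.4]
opening: 0.0592
```

Call:
{"fn": "jog_arm", "kwargs": {"plan": [[0,0,0,0,0,0,0.6],[0,0,0,0,0,0,0.8],[0,0,0,0,0,0,1],[0,0,0,0,0,0,1],[0,0,0,0,0,0,1],[0,0,0,0,0,0,1],[0,0,0,0,0,0,1],[0,0,0,0,0,0,1]]}}

```text
t: 5.8
ee_pos: [0.386, -0.3251, 0.0006]
orientation: [[0.957, 0.289, 0.001], [0.289, -0.957, -0.001], [0.001, 0.001, -1.0]]
wrist_force: [-0.8, 0.9, 6.8]
opening: 0.0412
```

```bash
python3 -c "
from h import *
go(.42,-.16,.03,-80);go(.385,-.015,.03,-90)"
```

```text
5.8 [ 0.386  -0.3251  0.0006] move [  8.02 -14.82  -2.95] [ 0.001 -0.001  0.118] F [-0.8  0.9  6.8] 0.0412
5.8 [ 0.386  -0.3251  0.0006] move [  8.85 -29.72  -2.96] [ 0.001 -0.001  0.293] F [-0.8  0.9  6.8] 0.0412
```

Call:
{"fn": "jog_arm", "kwargs": {"plan": [[0,0,-1,0,0,0,1],[0,0,-2.5,0,0,0,1],[1.5,-3,-3,0,0,0.03,1],[3,-6.5,-3,0,0,0.07,1],[5,-10.5,-3,0,0,0.12,1],[7,-14.5,-3,0,0,0.17,1],[8.5,-18,-3,0,0,0.21,1],[10,-21.5,-3,0,0,0.25,1]]}}

```text
t: 6.6
ee_pos: [0.4197, -0.0881, 0.0308]
orientation: [[0.999, 0.042, 0.001], [0.042, -0.999, 0.001], [0.001, -0.0, -1.0]]
wrist_force: [0.7, 0.0, -1.2]
opening: 0.0411
```

```bash
python3 -c "
from h import *
go(.43,-.015,.03,-90);print(status.get_state()['q'])"
```

```text
6.6 [ 0.4197 -0.0881  0.0308] move [ 1.33 -7.26  0.09] [-0.    -0.001  0.042] F [ 0.7  0.  -1.2] 0.0411
[-14.31832116  26.71753251  26.4332522  128.64497541 -24.29871169
  29.22182211 -56.50386169]
```

Call:
{"fn": "jog_arm", "kwargs": {"plan": [[0.4,-2.2,0,0,0,0.02,1],[0.8,-4.6,0,0,0,0.04,1],[1.2,-6.6,0,0,0,0.042,1],[1.3,-7.3,0,0,0,0.042,1],[1.3,-7.3,0,0,0,0.042,1],[1.3,-7.3,0.7,0,0,0.042,1],[1.3,-7.3,1.4,0,0,0.042,1],[1.3,-7.3,2,0,0,0.042,1]]}}

```text
t: 7.4
ee_pos: [0.4286, -0.0176, 0.009]
orientation: [[1.0, -0.001, -0.001], [-0.001, -1.0, -0.0], [-0.001, 0.0, -1.0]]
wrist_force: [0.6, -0.7, -2.3]
opening: 0.041
```

Run:
```python
from h import *
go(.43,-.015,.000,-90)
s=grab_frame('scene');t=grab_frame('top')
a=cv2.resize(s[120:380,170:430],None,fx=1.5,fy=1.5,interpolation=2);b=cv2.resize(t[130:390,190:450],None,fx=1.5,fy=1.5,interpolation=2)
cv2.imwrite('pics/g2.png',np.hstack([a,b]))
```

```text
7.4 [ 0.4286 -0.0176  0.009 ] move [ 0.14 -0.26  0.9 ] [ 0.     0.001 -0.001] F [ 0.6 -0.7 -2.3] 0.041
```

View pics/g2.png

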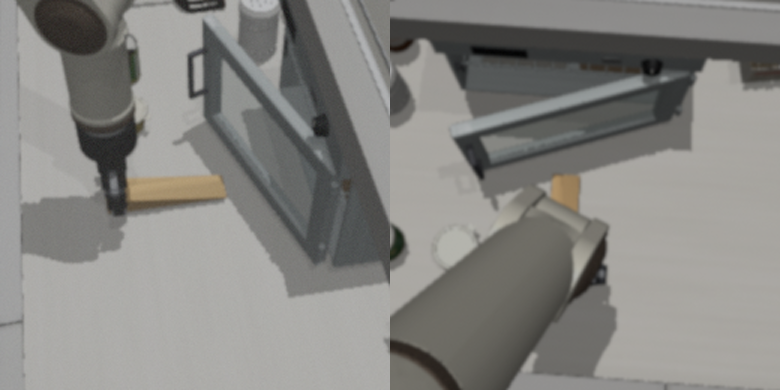

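Call:
{"fn": "jog_arm", "kwargs": {"plan": [[0,0,0.4,0,0,0,1],[0,0,0.8,0,0,0,1],[0,0,0.9,0,0,0,1],[1,0,0.9,0,0,0,1],[2.5,0,0.9,0,0,0,1],[4,0,0.9,0,0,0,1],[5.5,0,0.9,0,0,0,1],[7,0,0.9,0,0,0,1]]}}

```text
t: 8.3
ee_pos: [0.4996, -0.0163, 0.0007]
orientation: [[1.0, 0.001, 0.0], [0.001, -1.0, 0.0], [0.0, -0.0, -1.0]]
wrist_force: [0.3, -0.5, -1.1]
opening: 0.0413
```

Call:
{"fn": "jog_arm", "kwargs": {"plan": [[0.6,0,0,0,0,0,1],[1.2,0,0,0,0,0,1],[1.8,0,0,0,0,0,1],[2.4,0,0,0,0,0,1],[3,0,0,0,0,0,1],[3.6,0,0,0,0,0,1],[4.2,0,0,0,0,0,1],[4.8,0,0,0,0,0,1]]}}

```text
t: 9.1
ee_pos: [0.543, -0.0157, 0.0006]
orientation: [[1.0, 0.001, -0.007], [0.001, -1.0, 0.002], [-0.007, -0.002, -1.0]]
wrist_force: [-10.2, 0.9, 13.4]
opening: 0.0405
```

Run:
```python
from h import *
go(.56,-.015,.000,-90)
s=grab_frame('scene');t=grab_frame('top')
a=cv2.resize(s[120:380,170:430],None,fx=1.5,fy=1.5,interpolation=2);b=cv2.resize(t[130:390,190:450],None,fx=1.5,fy=1.5,interpolation=2)
cv2.imwrite('pics/g3.png',np.hstack([a,b]))
```

```text
9.1 [ 0.543  -0.0157  0.0006] move [ 1.7  -0.07  0.04] [-0.002  0.007  0.001] F [-10.2   0.9  13.4] 0.0405
```

View pics/g3.png

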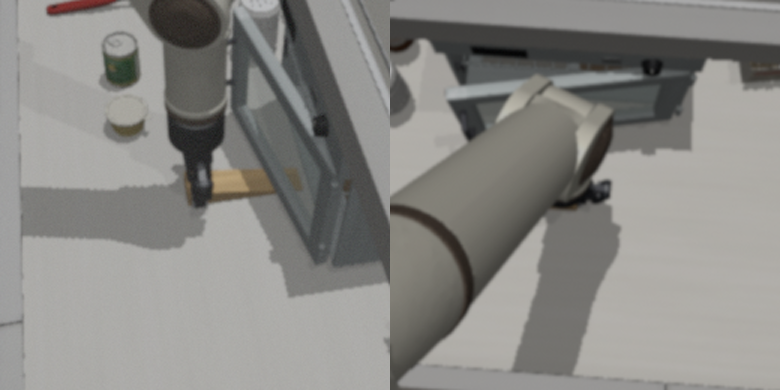

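Call:
{"fn": "jog_arm", "kwargs": {"plan": [[-0.2,0,0,0,0,0,1],[-0.4,0,0,0,0,0,1],[-0.4,0,-0.1,0,0,0,1],[-0.4,0,-0.1,0,0,0,1],[-0.4,0,-0.1,0,0,0,1],[-0.4,0,-0.1,0,0,0,1],[-0.4,0,-0.1,0,0,0,1],[-0.4,0,-0.1,0,0,0,1]]}}

```text
t: 10.0
ee_pos: [0.5422, -0.0163, 0.0014]
orientation: [[1.0, 0.001, -0.001], [0.001, -1.0, 0.0], [-0.001, -0.0, -1.0]]
wrist_force: [-2.5, 1.3, -4.8]
opening: 0.041
```

Run:
```python
from h import *
go(.56,-.015,.000,-90); s=status.get_state(); print(s['wrist_torque'],s['q'])
t=grab_frame('top');sc=grab_frame('scene')
cv2.imwrite('pics/g4.png',np.hstack([cv2.resize(sc[100:250,250:400],None,fx=2.6,fy=2.6,interpolation=2),cv2.resize(t[130:280,210:360],None,fx=2.6,fy=2.6,interpolation=2)]))
```

```text
10.0 [ 0.5422 -0.0163  0.0014] move [ 1.78 -0.13  0.14] [-0.     0.001  0.001] F [-2.5  1.3 -4.8] 0.041
[0.1132623  0.75279366 0.0475898 ] [-20.81341649  37.94725711  24.96360301 113.28328273 -27.19848064
  34.61462508 -67.65539205]
```

View pics/g4.png

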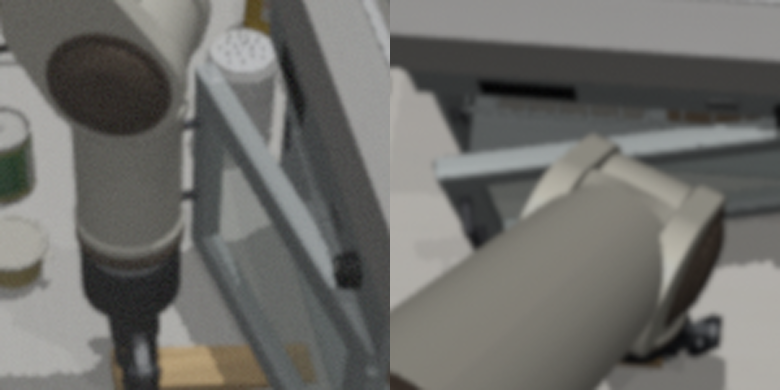

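Call:
{"fn": "jog_arm", "kwargs": {"plan": [[0.2,0,0.04,0,0,0,1],[0.4,0,0.04,0,0,0,1],[0.6,0,0.04,0,0,0,1],[0.8,0,0.04,0,0,0,1],[1.0,0,0.04,0,0,0,1],[1.2,0,0.04,0,0,0,1],[1.4,0,0.04,0,0,0,1],[1.5,0,0.04,0,0,0,1]]}}

```text
t: 10.9
ee_pos: [0.5583, -0.0163, 0.0013]
orientation: [[1.0, 0.001, 0.0], [0.001, -1.0, -0.0], [0.0, 0.0, -1.0]]
wrist_force: [-2.2, 0.9, -4.5]
opening: 0.0407
```

```bash
cat >> h.py <<'E'
def door(n):
    "door angle from the door's top edge in the top view (bright strip), left of the arm"
    t=grab_frame('top'); g=cv2.cvtColor(t,cv2.COLOR_BGR2GRAY).astype(float); out=[]
    cv2.imwrite(f'pics/{n}.png',t)
    H=np.array([.679,-.178])
    for c in(235,245,255):
        col=cv2.GaussianBlur(g,(3,3),0)[165:235,c]; r=np.argmin(np.diff(col))+165.5
        p=ray('top',c,r,.212); out.append(round(np.arctan2(H[0]-p[0],p[1]-H[1]),3))
    print('door',out)
E
python3 -c "
from h import *
go(.56,-.015,.000,-90); door('d1')"
```

```text
10.9 [ 0.5583 -0.0163  0.0013] move [ 0.17 -0.13  0.13] [ 0.    -0.     0.001] F [-2.2  0.9 -4.5] 0.0407
door [np.float64(0.116), np.float64(0.119), np.float64(0.114)]
```

Call:
{"fn": "jog_arm", "kwargs": {"plan": [[0.15,0,0.03,0,0,0,1],[0.3,0,0.03,0,0,0,1],[0.45,0,0.03,0,0,0,1],[0.6,0,0.03,0,0,0,1],[0.75,0,0.03,0,0,0,1],[0.9,0,0.03,0,0,0,1],[1.05,0,0.03,0,0,0,1],[1.2,0,0.03,0,0,0,1]]}}

```text
t: 11.75
ee_pos: [0.5701, -0.0166, 0.001]
orientation: [[1.0, 0.0, 0.0], [0.0, -1.0, -0.0], [0.0, 0.0, -1.0]]
wrist_force: [-2.0, 0.6, -4.5]
opening: 0.0409
```

```bash
python3 -c "
from h import *
go(.57,-.015,.000,-90); door('d2')"
```

```text
11.75 [ 0.5701 -0.0166  0.001 ] move [-0.01 -0.16  0.1 ] [ 0. -0.  0.] F [-2.   0.6 -4.5] 0.0409
door [np.float64(0.049), np.float64(0.047), np.float64(0.053)]
```

Call:
{"fn": "jog_arm", "kwargs": {"plan": [[0.1,0,0.03,0,0,0,1],[0.2,0,0.03,0,0,0,1],[0.3,0,0.03,0,0,0,1],[0.4,0,0.03,0,0,0,1],[0.5,0,0.03,0,0,0,1],[0.6,0,0.03,0,0,0,1],[0.6,0,0.03,0,0,0,1],[0.6,0,0.03,0,0,0,1]]}}

```text
t: 12.6
ee_pos: [0.5763, -0.0165, 0.0008]
orientation: [[1.0, 0.001, 0.001], [0.001, -1.0, -0.0], [0.001, 0.0, -1.0]]
wrist_force: [-1.2, -0.0, -3.1]
opening: 0.0409
```

```bash
python3 -c "
from h import *
go(.57,-.015,.000,-90); door('d2')"
```

```text
12.6 [ 0.5763 -0.0165  0.0008] move [-0.63 -0.15  0.08] [ 0.    -0.001  0.001] F [-1.2 -0.  -3.1] 0.0409
door [np.float64(0.298), np.float64(0.018), np.float64(0.014)]
```

Call:
{"fn": "jog_arm", "kwargs": {"plan": [[0.05,0,0.02,0,0,0,1],[0.1,0,0.02,0,0,0,1],[0.15,0,0.02,0,0,0,1],[0.2,0,0.02,0,0,0,1],[0.25,0,0.02,0,0,0,1],[0.25,0,0.02,0,0,0,1],[0.25,0,0.02,0,0,0,1],[0.25,0,0.02,0,0,0,1]]}}

```text
t: 13.45
ee_pos: [0.5784, -0.0164, 0.0006]
orientation: [[1.0, 0.001, -0.0], [0.001, -1.0, 0.0], [-0.0, -0.0, -1.0]]
wrist_force: [-5.3, -2.0, 3.4]
opening: 0.0413
```

```bash
python3 -c "
from h import *
go(.57,-.015,.000,-90); door('d2')"
```

```text
13.45 [ 0.5784 -0.0164  0.0006] move [-0.84 -0.14  0.06] [-0.     0.     0.001] F [-5.3 -2.   3.4] 0.0413
door [np.float64(0.292), np.float64(0.154), np.float64(0.007)]
```

Call:
{"fn": "jog_arm", "kwargs": {"plan": [[0.03,0,-0.02,0,0,0,1],[0.06,0,-0.02,0,0,0,1],[0.06,0,-0.02,0,0,0,1],[0.06,0,-0.02,0,0,0,1],[0.06,0,-0.02,0,0,0,1],[0.06,0,-0.02,0,0,0,1],[0.06,0,-0.02,0,0,0,1],[0.06,0,-0.02,0,0,0,1]]}}

```text
t: 14.3
ee_pos: [0.5784, -0.0164, 0.0006]
orientation: [[1.0, 0.001, -0.001], [0.001, -1.0, 0.0], [-0.001, -0.0, -1.0]]
wrist_force: [-5.8, -1.6, 1.8]
opening: 0.041
```

Call:
{"fn": "jog_arm", "kwargs": {"plan": [[0,0,0,0,0,0,0.7],[0,0,0,0,0,0,0.4],[0,0,0,0,0,0,0.2],[0,0,0,0,0,0,0.2],[0,0,0,0,0,0,0.2],[0,0,-1,0,0,0,0.2],[0,0,-2.5,0,0,0,0.2],[0,0,-4,0,0,0,0.2]]}}

```text
t: 15.1
ee_pos: [0.5794, -0.0165, 0.0423]
orientation: [[1.0, 0.001, 0.001], [0.001, -1.0, -0.0], [0.001, 0.0, -1.0]]
wrist_force: [0.0, -0.7, -0.1]
opening: 0.0685
```

Call:
{"fn": "jog_arm", "kwargs": {"plan": [[0,0,-2,0,0,0,0.2],[-1,0,-3,0,0,0,0.2],[-3,0,-3,0,0,0,0.5],[-6,0,-3,0,0,0,1],[-8,0,-3,0,0,0,1],[-8,0,-3,0,0,0,1],[-8,0,-3,0,0,0,1],[-8,0,-3,0,0,0,1]]}}

```text
t: 15.9
ee_pos: [0.5005, -0.0163, 0.0714]
orientation: [[1.0, 0.001, 0.002], [0.001, -1.0, 0.0], [0.002, -0.0, -1.0]]
wrist_force: [-0.0, -0.1, -0.1]
opening: 0.0002
```

Run:
```python
from h import *
go(.47,-.016,.012,-90); door('d3')
sc=grab_frame('scene')
hsv=cv2.cvtColor(sc,cv2.COLOR_BGR2HSV); m=cv2.inRange(hsv,(10,60,90),(28,255,255)); m[:150]=0
c=max(cv2.findContours(m,0,2)[0],key=cv2.contourArea); ap=cv2.approxPolyDP(c,3,True)[:,0]
for p in ap: print(p, np.round(ray('scene',*p,0),3),np.round(ray('scene',*p,.032),3))
t=cv2.imread('pics/d3.png')
cv2.imwrite('pics/g5.png',np.hstack([cv2.resize(sc[120:380,170:430],None,fx=1.5,fy=1.5,interpolation=2),cv2.resize(t[130:390,190:450],None,fx=1.5,fy=1.5,interpolation=2)]))
```

```text
15.9 [ 0.5005 -0.0163  0.0714] move [-3.07 -0.03  5.93] [-0.    -0.002  0.001] F [-0.  -0.1 -0.1] 0.0002
door [np.float64(0.009), np.float64(0.154), np.float64(0.469)]
[365 244] [ 0.684 -0.027  0.   ] [ 0.676 -0.051  0.032]
[361 231] [0.684 0.01  0.   ] [ 0.676 -0.015  0.032]
[310 233] [0.57  0.023 0.   ] [ 0.566 -0.002  0.032]
[313 253] [ 0.567 -0.033  0.   ] [ 0.563 -0.056  0.032]
```

View pics/g5.png

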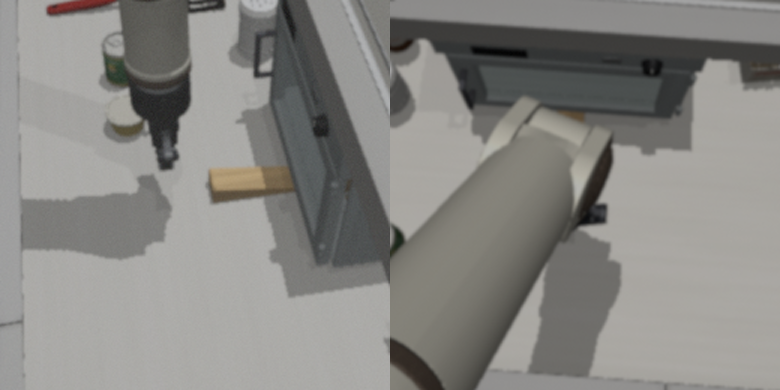

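Call:
{"fn": "jog_arm", "kwargs": {"plan": [[0,0,1.5,0,0,0,1],[0,0,3,0,0,0,1],[0,0,4.5,0,0,0,1],[0,0,5.7,0,0,0,1],[0,0,6.4,0,0,0,1],[1,0,6.4,0,0,0,1],[2.5,0,6.4,0,0,0,1],[3.6,0,6.4,0,0,0,1]]}}

```text
t: 16.8
ee_pos: [0.5373, -0.0164, 0.0072]
orientation: [[1.0, 0.001, 0.002], [0.001, -1.0, -0.0], [0.002, 0.0, -1.0]]
wrist_force: [1.2, -0.9, 0.7]
opening: 0.0001
```

Call:
{"fn": "jog_arm", "kwargs": {"plan": [[0.1,0,0,0,0,0,1],[0.2,0,0,0,0,0,1],[0.3,0,0,0,0,0,1],[0.4,0,0,0,0,0,1],[0.5,0,0,0,0,0,1],[0.6,0,0,0,0,0,1],[0.7,0,0,0,0,0,1],[0.8,0,0,0,0,0,1]]}}

```text
t: 17.6
ee_pos: [0.5432, -0.0163, 0.0067]
orientation: [[1.0, 0.001, -0.0], [0.001, -1.0, 0.0], [-0.0, -0.0, -1.0]]
wrist_force: [0.0, -1.1, 0.4]
opening: -0.0002
```

Call:
{"fn": "jog_arm", "kwargs": {"plan": [[0.05,0,0,0,0,0,1],[0.1,0,0,0,0,0,1],[0.15,0,0,0,0,0,1],[0.2,0,0,0,0,0,1],[0.25,0,0,0,0,0,1],[0.3,0,0,0,0,0,1],[0.35,0,0,0,0,0,1],[0.4,0,0,0,0,0,1]]}}

```text
t: 18.4
ee_pos: [0.5472, -0.0163, 0.0068]
orientation: [[1.0, 0.001, 0.0], [0.001, -1.0, 0.0], [0.0, -0.0, -1.0]]
wrist_force: [0.1, -0.1, 1.2]
opening: 0.0003
```

Call:
{"fn": "jog_arm", "kwargs": {"plan": [[0.05,0,0,0,0,0,1],[0.1,0,0,0,0,0,1],[0.15,0,0,0,0,0,1],[0.2,0,0,0,0,0,1],[0.2,0,0,0,0,0,1],[0.2,0,0,0,0,0,1],[0.2,0,0,0,0,0,1],[0.2,0,0,0,0,0,1]]}}

```text
t: 19.2
ee_pos: [0.5491, -0.0163, 0.0067]
orientation: [[1.0, 0.001, -0.0], [0.001, -1.0, 0.0], [-0.0, -0.0, -1.0]]
wrist_force: [0.2, -0.1, -0.1]
opening: 0.0
```

Call:
{"fn": "jog_arm", "kwargs": {"plan": [[0.05,0,0,0,0,0,1],[0.1,0,0,0,0,0,1],[0.15,0,0,0,0,0,1],[0.2,0,0,0,0,0,1],[0.2,0,0,0,0,0,1],[0.2,0,0,0,0,0,1],[0.2,0,0,0,0,0,1],[0.2,0,0,0,0,0,1]]}}

```text
t: 20.0
ee_pos: [0.551, -0.0163, 0.0067]
orientation: [[1.0, 0.001, -0.0], [0.001, -1.0, 0.0], [-0.0, -0.0, -1.0]]
wrist_force: [-1.3, 0.2, -0.1]
opening: -0.0001
```

Call:
{"fn": "jog_arm", "kwargs": {"plan": [[0.05,0,0,0,0,0,1],[0.1,0,0,0,0,0,1],[0.1,0,0,0,0,0,1],[0.1,0,0,0,0,0,1],[0.1,0,0,0,0,0,1],[0.1,0,0,0,0,0,1],[0.1,0,0,0,0,0,1],[0.1,0,0,0,0,0,1]]}}

```text
t: 20.8
ee_pos: [0.5512, -0.0163, 0.0065]
orientation: [[1.0, 0.001, -0.002], [0.001, -1.0, 0.0], [-0.002, -0.0, -1.0]]
wrist_force: [-5.1, 0.3, 2.4]
opening: 0.0002
```

Call:
{"fn": "jog_arm", "kwargs": {"plan": [[0.05,0,0,0,0,0,1],[0.1,0,0,0,0,0,1],[0.1,0,0,0,0,0,1],[0.1,0,0,0,0,0,1],[0.1,0,0,0,0,0,1],[0.1,0,0,0,0,0,1],[0.1,0,0,0,0,0,1],[0.1,0,0,0,0,0,1]]}}

```text
t: 21.6
ee_pos: [0.5513, -0.0163, 0.0065]
orientation: [[1.0, 0.001, -0.003], [0.001, -1.0, 0.001], [-0.003, -0.001, -1.0]]
wrist_force: [-7.2, 0.3, 6.2]
opening: -0.0001
```

Call:
{"fn": "jog_arm", "kwargs": {"plan": [[0.05,0,-0.03,0,0,0,1],[0.1,0,-0.05,0,0,0,1],[0.1,0,-0.05,0,0,0,1],[0.1,0,-0.05,0,0,0,1],[0.1,0,-0.05,0,0,0,1],[0.1,0,-0.05,0,0,0,1],[0.1,0,-0.05,0,0,0,1],[0.1,0,-0.05,0,0,0,1]]}}

```text
t: 22.4
ee_pos: [0.552, -0.0163, 0.0066]
orientation: [[1.0, 0.001, -0.004], [0.001, -1.0, 0.0], [-0.004, -0.0, -1.0]]
wrist_force: [-7.7, -0.0, 2.0]
opening: 0.0002
```

Call:
{"fn": "jog_arm", "kwargs": {"plan": [[0.05,0,0,0,0,0,1],[0.1,0,0,0,0,0,1],[0.1,0,0,0,0,0,1],[0.1,0,0,0,0,0,1],[0.1,0,0,0,0,0,1],[0.1,0,0,0,0,0,1],[0.1,0,0,0,0,0,1],[0.1,0,0,0,0,0,1]]}}

```text
t: 23.2
ee_pos: [0.552, -0.0163, 0.0065]
orientation: [[1.0, 0.001, -0.006], [0.001, -1.0, 0.001], [-0.006, -0.001, -1.0]]
wrist_force: [-9.5, -0.6, 5.0]
opening: 0.0002
```

Call:
{"fn": "jog_arm", "kwargs": {"plan": [[0.05,0,-0.02,0,0,0,1],[0.1,0,-0.04,0,0,0,1],[0.1,0,-0.04,0,0,0,1],[0.1,0,-0.04,0,0,0,1],[0.1,0,-0.04,0,0,0,1],[0.1,0,-0.04,0,0,0,1],[0.1,0,-0.04,0,0,0,1],[0.1,0,-0.04,0,0,0,1]]}}

```text
t: 24.0
ee_pos: [0.5528, -0.0163, 0.0066]
orientation: [[1.0, 0.001, -0.006], [0.001, -1.0, 0.001], [-0.006, -0.001, -1.0]]
wrist_force: [-8.7, -0.6, 3.3]
opening: -0.0
```

Call:
{"fn": "jog_arm", "kwargs": {"plan": [[0.05,0,0,0,0,0,1],[0.1,0,-0.02,0,0,0,1],[0.1,0,-0.02,0,0,0,1],[0.1,0,-0.02,0,0,0,1],[0.1,0,-0.02,0,0,0,1],[0.1,0,-0.02,0,0,0,1],[0.1,0,-0.02,0,0,0,1],[0.1,0,-0.02,0,0,0,1]]}}

```text
t: 24.8
ee_pos: [0.5528, -0.0163, 0.0066]
orientation: [[1.0, 0.001, -0.008], [0.001, -1.0, 0.001], [-0.008, -0.001, -1.0]]
wrist_force: [-10.4, -1.0, 4.0]
opening: 0.0003
```

Call:
{"fn": "jog_arm", "kwargs": {"plan": [[0.05,0,-0.02,0,0,0,1],[0.08,0,-0.04,0,0,0,1],[0.08,0,-0.04,0,0,0,1],[0.08,0,-0.04,0,0,0,1],[0.08,0,-0.04,0,0,0,1],[0.08,0,-0.04,0,0,0,1],[0.08,0,-0.04,0,0,0,1],[0.08,0,-0.04,0,0,0,1]]}}

```text
t: 25.6
ee_pos: [0.5534, -0.0162, 0.0067]
orientation: [[1.0, 0.001, -0.008], [0.001, -1.0, 0.001], [-0.008, -0.001, -1.0]]
wrist_force: [-8.8, 0.2, 2.1]
opening: 0.0001
```

Call:
{"fn": "jog_arm", "kwargs": {"plan": [[0.05,0,0,0,0,0,1],[0.1,0,-0.02,0,0,0,1],[0.1,0,-0.02,0,0,0,1],[0.1,0,-0.02,0,0,0,1],[0.1,0,-0.02,0,0,0,1],[0.1,0,-0.02,0,0,0,1],[0.1,0,-0.02,0,0,0,1],[0.1,0,-0.02,0,0,0,1]]}}

```text
t: 26.4
ee_pos: [0.5535, -0.0162, 0.0067]
orientation: [[1.0, 0.001, -0.01], [0.001, -1.0, 0.001], [-0.01, -0.001, -1.0]]
wrist_force: [-11.6, -0.1, 2.8]
opening: 0.0001
```

Call:
{"fn": "jog_arm", "kwargs": {"plan": [[0.05,0,-0.02,0,0,0,1],[0.08,0,-0.03,0,0,0,1],[0.08,0,-0.03,0,0,0,1],[0.08,0,-0.03,0,0,0,1],[0.08,0,-0.03,0,0,0,1],[0.08,0,-0.03,0,0,0,1],[0.08,0,-0.03,0,0,0,1],[0.08,0,-0.03,0,0,0,1]]}}

```text
t: 27.2
ee_pos: [0.5541, -0.0162, 0.0067]
orientation: [[1.0, 0.001, -0.01], [0.001, -1.0, 0.001], [-0.01, -0.001, -1.0]]
wrist_force: [-11.0, -0.7, 1.3]
opening: 0.0001
```

Call:
{"fn": "jog_arm", "kwargs": {"plan": [[0.05,0,0,0,0,0,1],[0.1,0,0,0,0,0,1],[0.1,0,0,0,0,0,1],[0.1,0,0,0,0,0,1],[0.1,0,0,0,0,0,1],[0.1,0,0,0,0,0,1],[0.1,0,0,0,0,0,1],[0.1,0,0,0,0,0,1]]}}

```text
t: 28.0
ee_pos: [0.5541, -0.0162, 0.0067]
orientation: [[1.0, 0.001, -0.012], [0.001, -1.0, 0.001], [-0.012, -0.001, -1.0]]
wrist_force: [-13.6, -0.4, 3.3]
opening: -0.0
```

Call:
{"fn": "jog_arm", "kwargs": {"plan": [[-0.3,0,0,0,0,0,1],[-0.8,0,0,0,0,0,1],[-2,0,0,0,0,0,1],[-4,0,-1,0,0,0,1],[-7,0,-4,0,0,0,1],[-9,0,-8,0,0,0,1],[-10,0,-11,0,0,0,1],[-10,0,-12,0,0,0,1]]}}

```text
t: 28.8
ee_pos: [0.4614, -0.0163, 0.1315]
orientation: [[1.0, 0.0, 0.005], [0.0, -1.0, 0.002], [0.005, -0.002, -1.0]]
wrist_force: [1.2, -0.8, 0.4]
opening: -0.0002
```

Call:
{"fn": "jog_arm", "kwargs": {"plan": [[0,0,0,0,0,0,1],[0,0,0,0,0,0,1],[0,0,0,0,0,0,1],[0,0,0,0,0,0,1],[0,0,0,0,0,0,1],[0,0,0,0,0,0,1],[0,0,0,0,0,0,1],[0,0,0,0,0,0,1]]}}

```text
t: 29.6
ee_pos: [0.4607, -0.0165, 0.1286]
orientation: [[1.0, 0.001, -0.0], [0.001, -1.0, -0.0], [-0.0, 0.0, -1.0]]
wrist_force: [-0.0, -0.5, 0.7]
opening: 0.0003
```

Run:
```python
from h import *
go(.47,-.016,.012,-90); door('d4')
sc=grab_frame('scene')
hsv=cv2.cvtColor(sc,cv2.COLOR_BGR2HSV); m=cv2.inRange(hsv,(10,60,90),(28,255,255)); m[:150]=0
c=max(cv2.findContours(m,0,2)[0],key=cv2.contourArea); print(cv2.approxPolyDP(c,3,True)[:,0].tolist())
t=cv2.imread('pics/d4.png')
cv2.imwrite('pics/g6.png',np.hstack([cv2.resize(sc[120:380,170:430],None,fx=1.5,fy=1.5,interpolation=2),cv2.resize(t[130:390,190:450],None,fx=1.5,fy=1.5,interpolation=2)]))
```

```text
29.6 [ 0.4607 -0.0165  0.1286] move [ 0.94 -0.05 11.66] [0.    0.    0.001] F [-0.  -0.5  0.7] 0.0003
door [np.float64(0.292), np.float64(0.154), np.float64(0.43)]
[[362, 233], [312, 232], [314, 253], [364, 245]]
```

View pics/g6.png

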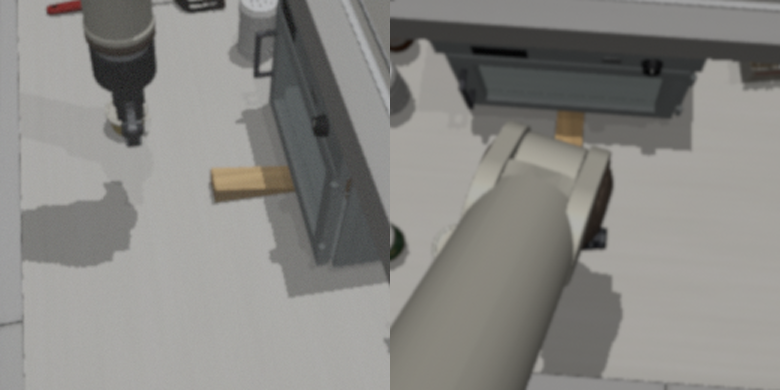

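Call:
{"fn": "jog_arm", "kwargs": {"plan": [[0,0,4,0,0,0,1],[1,0,8,0,0,0,1],[2,0,11,0,0,0,1],[4,0,12.1,0,0,0,1],[6,0,12.1,0,0,0,1],[8,0,12.1,0,0,0,1],[8.6,0,12.1,0,0,0,1],[8.7,0,12.1,0,0,0,1]]}}

```text
t: 30.5
ee_pos: [0.5481, -0.0164, 0.0077]
orientation: [[1.0, 0.001, 0.0], [0.001, -1.0, -0.0], [0.0, 0.0, -1.0]]
wrist_force: [-1.6, -0.1, 0.4]
opening: -0.0005
```

Call:
{"fn": "jog_arm", "kwargs": {"plan": [[0.08,0,0,0,0,0,1],[0.16,0,0,0,0,0,1],[0.24,0,0,0,0,0,1],[0.32,0,0,0,0,0,1],[0.4,0,0,0,0,0,1],[0.46,0,0,0,0,0,1],[0.52,0,0,0,0,0,1],[0.52,0,0,0,0,0,1]]}}

```text
t: 31.3
ee_pos: [0.553, -0.0163, 0.0077]
orientation: [[1.0, 0.001, 0.0], [0.001, -1.0, 0.0], [0.0, -0.0, -1.0]]
wrist_force: [1.2, -1.1, 0.1]
opening: 0.0
```

Call:
{"fn": "jog_arm", "kwargs": {"plan": [[0.05,0,0,0,0,0,1],[0.1,0,0,0,0,0,1],[0.15,0,0,0,0,0,1],[0.2,0,0,0,0,0,1],[0.25,0,0,0,0,0,1],[0.3,0,0,0,0,0,1],[0.3,0,0,0,0,0,1],[0.3,0,0,0,0,0,1]]}}

```text
t: 32.1
ee_pos: [0.554, -0.0163, 0.0074]
orientation: [[1.0, 0.001, -0.003], [0.001, -1.0, 0.001], [-0.003, -0.001, -1.0]]
wrist_force: [-6.1, -0.6, 4.4]
opening: -0.0003
```

Call:
{"fn": "jog_arm", "kwargs": {"plan": [[0.05,0,-0.02,0,0,0,1],[0.1,0,-0.04,0,0,0,1],[0.12,0,-0.04,0,0,0,1],[0.12,0,-0.04,0,0,0,1],[0.12,0,-0.04,0,0,0,1],[0.12,0,-0.04,0,0,0,1],[0.12,0,-0.04,0,0,0,1],[0.12,0,-0.04,0,0,0,1]]}}

```text
t: 32.9
ee_pos: [0.5541, -0.0163, 0.0074]
orientation: [[1.0, 0.001, -0.006], [0.001, -1.0, 0.001], [-0.006, -0.001, -1.0]]
wrist_force: [-7.2, 0.1, 4.3]
opening: 0.0001
```

Call:
{"fn": "jog_arm", "kwargs": {"plan": [[0.05,0,-0.02,0,0,0,1],[0.1,0,-0.03,0,0,0,1],[0.15,0,-0.03,0,0,0,1],[0.18,0,-0.03,0,0,0,1],[0.18,0,-0.03,0,0,0,1],[0.18,0,-0.03,0,0,0,1],[0.18,0,-0.03,0,0,0,1],[0.18,0,-0.03,0,0,0,1]]}}

```text
t: 33.7
ee_pos: [0.5541, -0.0163, 0.0074]
orientation: [[1.0, 0.0, -0.009], [0.0, -1.0, 0.001], [-0.009, -0.001, -1.0]]
wrist_force: [-10.3, 0.1, 8.0]
opening: -0.0001
```

Call:
{"fn": "jog_arm", "kwargs": {"plan": [[0.05,0,0,0,0,0,1],[0.1,0,-0.02,0,0,0,1],[0.1,0,-0.02,0,0,0,1],[0.1,0,-0.02,0,0,0,1],[0.1,0,-0.02,0,0,0,1],[0.1,0,-0.02,0,0,0,1],[0.1,0,-0.02,0,0,0,1],[0.1,0,-0.02,0,0,0,1]]}}

```text
t: 34.5
ee_pos: [0.5541, -0.0163, 0.0074]
orientation: [[1.0, 0.0, -0.011], [0.0, -1.0, 0.001], [-0.011, -0.001, -1.0]]
wrist_force: [-12.7, -0.5, 8.0]
opening: 0.0002
```

Call:
{"fn": "jog_arm", "kwargs": {"plan": [[-0.3,0,0,0,0,0,1],[-0.8,0,0,0,0,0,1],[-2,0,0,0,0,0,1],[-4,0,-1,0,0,0,1],[-7,0,-4,0,0,0,1],[-9,0,-8,0,0,0,1],[-10,0,-11,0,0,0,1],[-10,0,-12,0,0,0,1]]}}

```text
t: 35.3
ee_pos: [0.4601, -0.0163, 0.1311]
orientation: [[1.0, 0.0, 0.004], [0.0, -1.0, 0.002], [0.004, -0.002, -1.0]]
wrist_force: [0.6, -0.0, 0.5]
opening: -0.0002
```

Call:
{"fn": "jog_arm", "kwargs": {"plan": [[0,0,0,0,0,0,1],[0,0,0,0,0,0,1],[0,0,0,0,0,0,1],[0,0,0,0,0,0,1],[0,0,0,0,0,0,1],[0,0,0,0,0,0,1],[0,0,0,0,0,0,1],[0,0,0,0,0,0,1]]}}

```text
t: 36.1
ee_pos: [0.4599, -0.0165, 0.1285]
orientation: [[1.0, 0.001, -0.0], [0.001, -1.0, -0.0], [-0.0, 0.0, -1.0]]
wrist_force: [-0.5, -0.6, -0.3]
opening: -0.0
```

Run:
```python
from h import *
sc=grab_frame('scene'); old=cv2.cvtColor(sc,cv2.COLOR_BGR2HSV)
m=cv2.inRange(old,(10,60,90),(28,255,255)); m[:150]=0
c=max(cv2.findContours(m,0,2)[0],key=cv2.contourArea); print(cv2.approxPolyDP(c,3,True)[:,0].tolist())
print(status.get_state()['wrist_force'],status.get_state()['t']); print(env.sign_off())
```

```text
[[362, 232], [312, 232], [312, 246], [317, 250], [314, 253], [364, 245]]
[-0.41132902  0.19598559 -0.29159452] 36.15
the job is handed in; nothing more can be done
None
```

The wedge is jammed under the door, the door is shut, and the job is handed in at 36 s. I gripped the wedge across its thick part and slid it flat under the lower edge until the door closed. After letting go, I tapped it about 3 mm further in from behind with the closed fingers, stopping at 13.6 N of push.

**Last checks**
- **Jam:** after backing off and touching again, the wedge stood exactly where I left it. It did not move under another 12.7 N push.
- **Door:** the last picture I viewed shows it shut and the wedge lying straight under it. My automatic door-angle reading was useless by then because the arm hid the edge. Its last good values were about 0.01 rad.
- **Contact force:** the force between wedge and warmer cannot be read directly. I judge it to be roughly 9 to 16 N from the push force, so the 6 to 25 N window is inferred, not measured.
- **While closing the door:** one push was too quick and the wrist force reached 10 N sideways and 13 N upward, probably the fingertips dragging on the worktop. I backed off and it settled.
- **Bystanders:** I did not measure them again at the end. The moves were planned clear of them, and no contact showed in the pictures.

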